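# Fit the back plate to a clock movement

### The job

Close up the clock movement: take the loose brass back plate (the steel block on it is for holding), turn it so that its three holes match the three pins of the movement on the grey stand, and lower it over the pins until it rests flush on all three pillars. Set it down under control, do not let it drop, then let go; leave the other things on the bench where they are.

Things in the scene. Friction and masses are not known exactly. Their poses are not given: they have to be found in the camera images.
- back_plate: Loose brass plate 120 (x) x 80 (y) x 6 mm, 0.55 kg, flat on the bench. Grip: a fixed steel block 44 (x) x 16 (y) mm on the middle of its upper face, its top 36 mm above the plate's underside. Three through holes of 10.5 mm diameter at (x, y) = (-46, -27), (-46, 27) and (46, 0) mm: two at the -x end, one at the +x end. Origin: centre of the underside; z up.
- movement: Clock movement on a fixed grey base 150 (x) x 110 (y) x 14 mm. Three steel pillars, 18 mm diameter, shoulders 50 mm above the bench; on each a pin of 7 mm diameter rises 16 mm (last 4 mm tapered). Pins at (x, y) = (-46, -27), (-46, 27), (46, 0) mm: two at the -x end, one at the +x end. Brass wheels between, below the shoulders. Origin: centre of the base's underside; z up.
- seat (a point): Point 50 mm above the movement's origin, level with the pillar shoulders, axes as the movement's: the back plate's origin and axes must come to rest here.
- oil_pot: Bystander: round pale blue oil pot, 60 mm diameter, 38 mm tall. Origin: centre of its underside.
- cushion: Bystander: round wooden casing cushion, 60 mm diameter, 26 mm tall. Origin: centre of its underside.
- loupe: Bystander: black eye loupe, 38 mm diameter, 36 mm tall. Origin: centre of its underside.
- screwdriver: Bystander: screwdriver, 150 mm long, lying on the bench along its own x axis.
There are look-alikes about, which are no part of the job. Of the things like the movement, leave any that is orange; of the rest the larger one is meant.

How it is judged:
On the way:
1. the back plate is lifted off the bench, at least 55 mm up (height (world z) of back_plate above 0.055 m), for 0.1 s.
At the end, for the whole second after the job is handed in: The back plate rests over the three pins: its origin within 4 mm (horizontally) of the seat and within 2 mm above or 3 mm below its height, level within 2 degrees, its x axis within 4.5 degrees of the movement's, at rest and released (horizontal distance between back_plate and seat below 0.004 m and z of back_plate in the frame of seat between -0.003 and 0.002 m and angle between back_plate's own z axis and vertical below 0.035 rad and angle between the x axis of back_plate and the x axis of seat, either way round below 0.08 rad and linear speed of back_plate below 0.02 m/s); the robot touches nothing.
It fails at once if the back plate is dropped or thrown (moves faster than 0.45 m/s while not held) (linear speed of back_plate above 0.45 m/s and contact force between each of the arm, the fingers and back_plate below 0.05 N).
It fails at once if the oil pot is moved by more than 30 mm (distance of oil_pot from where it was at the start of the episode above 0.03 m).
It fails at once if the wooden cushion is moved by more than 30 mm (distance of cushion from where it was at the start of the episode above 0.03 m).
It fails at once if the loupe is moved by more than 30 mm (distance of loupe from where it was at the start of the episode above 0.03 m).
It fails at once if the screwdriver is moved by more than 30 mm (distance of screwdriver from where it was at the start of the episode above 0.03 m).
It also fails if it takes over 42 s, if anything falls off the work surface, if the arm or the gripper's body presses on something with over 40 N, if the wrist force passes 120 N, or if a joint passes its speed limit or range.

### The arm

A 6-joint arm with a two-finger parallel gripper is mounted at the origin on the work surface. World frame = base frame: x ahead of the robot, y to its left, z up, the work surface at z = 0. Lengths are in m, angles in rad, forces in N, time in s.
With the tool pointing down it reaches from about 0.35 to 0.875 m from the base axis. Payload 4.2 kg.
Tool frame: the origin (TCP) lies at the centre of the arm's flange, where the gripper is bolted on; the fingertips stand 182 mm ahead of it and the grasp point (between the pads) lies 164 mm ahead of it (ctrl.hold_point_z is the distance from the TCP to the grasp point, in m); z points along the fingers, y is the line along which they close (so a half turn about z gives the same grasp; the last joint's range is limited). The gripper opens to 87 mm and grips with 3 to 60 N. Pads are 19 mm wide; open, the fingers measure 117 mm over their backs; the gripper's body (75 mm by 190 mm) begins 51 mm behind the grasp point.
Start: joints at [-0.946, 0.385, 0.008, 0, -1.194, -0.259], TCP at [0.224, -0.584, 0.405] pointing down, gripper open.
Joint ranges: [-3.14, 3.14], [-1.21, 2.06], [-1.07, 1.41], [-3.16, 2.05], [-2.99, -0.16], [-3.1, 3.1]. Speed limits (rad/s): [2.79, 2.79, 3.14, 3.14, 3.14, 3.14].

### API

Orientations are given as a unit quaternion [x, y, z, w].
In Python, from workcell import ctrl gives the robot as it stands. The module is installed in compiled form; this text tells all that it offers. Calls block until the motion is done:
- ctrl.reach(position, orientation): joint-space move of the TCP to a pose.
- ctrl.line_to(position, feed=0.15, ori=None): straight line of the TCP; ori=None keeps the orientation; feed is the mean speed in m/s.
- ctrl.move_j(angles): joint-space move.
- ctrl.ungrasp() and ctrl.gripper_close(): open the fingers fully, or close them until they stop; the grip force is fixed at half the most.
- ctrl.sleep(seconds).
- ctrl.ik(position, orientation): joint angles nearest the present ones, or None.
- ctrl.state(): the state.
- ctrl.camera(name): name is "scene" or "top" or "wrist"; returns a dict with "color" (384x512x3 uint8, red, green, blue), "range_z" (384x512 float32, m along the optical axis (not along the pixel's ray), 0 where there is no reading), "fx", "fy", "cx", "cy" (pixels), "xyz" and "rotation" of the camera in the world; the wrist camera has in their place "T_tool_cam" (4x4, takes a point from camera to tool coordinates, whose origin is the TCP and whose axes are the flange's). Camera axes: x right, y down, z forward; pixel columns grow to the right and rows downward; lengths in m; the calibration is good to about 2 mm. A picture is of the moment at which its call begins: read the wrist's pose just before it.
A pose or a line that the arm cannot do raises ctrl.PlanningError and nothing moves.
- ctrl.finish_job(): hands the job in; it is judged then, once.
The state is a dict: "time": time; "joint_pos": joint angles; "qvel": joint speeds; "effort": joint torques, N m; "tcp_pos": TCP position; "ee_rot": TCP orientation; "wrist_force": force on the tool from outside, world axes, zero at the start; "wrist_torque": the same for the moment, N m; "gripper_width": finger opening in m; "grip_force": force on a finger pad.
Only numpy, scipy, OpenCV 4.12 (cv2) and the standard library are available. Lean on these libraries where they do the work, as an engineer would, in place of code of your own. Each camera call takes 0.05 s, during which the arm holds its last target. There are 200 camera calls.

## Working session

There is one attempt and no reset: what is moved stays moved. The work goes in short steps, each a Python script; the robot and the scene stay as the last script left them, time stands still between calls to the robot, and variables do not carry over. Pictures are saved under pics/ and viewed, at most 10 in all, crops included, and the job is handed in when it is done.

```bash
mkdir -p pics
cat > h.py <<'E'
import numpy as np, cv2, pickle
from workcell import ctrl
from scipy.spatial.transform import Rotation as R
def snap(name,fn):
    s=ctrl.state(); c=ctrl.camera(name)
    if 'T_tool_cam' in c:
        T=np.eye(4); T[:3,:3]=R.from_quat(s['ee_rot']).as_matrix(); T[:3,3]=s['tcp_pos']; T=T@c['T_tool_cam']
    else:
        T=np.eye(4); r=np.array(c['rotation']); T[:3,:3]=r if r.shape==(3,3) else R.from_quat(r).as_matrix(); T[:3,3]=c['xyz']
    c['T']=T; pickle.dump(c,open(f'pics/{fn}.pkl','wb')); cv2.imwrite(f'pics/{fn}.png',c['color'][:,:,::-1]); return c
def load(fn): return pickle.load(open(f'pics/{fn}.pkl','rb'))
def pt(c,u,v,z=None):
    d=np.array([(u-c['cx'])/c['fx'],(v-c['cy'])/c['fy'],1.]); T=c['T']; w=T[:3,:3]@d
    s=c['range_z'][int(round(v)),int(round(u))] if z is None else (z-T[2,3])/w[2]
    return T[:3,3]+s*w
def cloud(c):
    h,w=c['range_z'].shape; u,v=np.meshgrid(np.arange(w),np.arange(h)); z=c['range_z']
    P=np.stack([(u-c['cx'])/c['fx']*z,(v-c['cy'])/c['fy']*z,z],-1); P=P@c['T'][:3,:3].T+c['T'][:3,3]; P[z==0]=np.nan; return P
def down(yaw): # tool y axis closing dir at yaw+90deg
    return (R.from_euler('z',yaw)*R.from_euler('x',np.pi)).as_quat()
E
python3 - <<'E'
from h import *
for n in('top','scene'):
    c=snap(n,n+'0'); print(n,c['T'].round(3).tolist(),c['fx'],c['cx'])
a,b=cv2.imread('pics/top0.png'),cv2.imread('pics/scene0.png')
cv2.imwrite('pics/top0x.png',cv2.resize(a,(800,600)))
print(ctrl.state())
E
```

```text
top [[-0.008, -0.992, 0.13, 0.374], [-1.0, 0.008, -0.001, 0.076], [0.0, -0.13, -0.992, 1.256], [0.0, 0.0, 0.0, 1.0]] 409.0950401457936 251.72037757409225
scene [[0.164, 0.587, -0.793, 1.303], [0.986, -0.108, 0.123, -0.08], [-0.014, -0.802, -0.597, 0.655], [0.0, 0.0, 0.0, 1.0]] 373.6526303779408 252.72583851795372
{'time': 0.1, 'joint_pos': array([-9.46384892e-01,  3.85451642e-01,  6.76920719e-03, -4.38099020e-04,
       -1.19400038e+00, -2.58602044e-01]), 'qvel': array([ 2.32306864e-04, -3.45496506e-03,  3.00466834e-03, -6.57907799e-05,
       -1.04380371e-03, -4.71881418e-04]), 'effort': array([-6.96107918e-05, -3.91689885e+01,  1.87936181e+01,  4.23193663e+00,
        1.34927835e-02, -6.99623774e-05]), 'tcp_pos': array([ 0.22353148, -0.58345964,  0.40378773]), 'ee_rot': array([-1.81807053e-01,  9.83333750e-01,  9.39796891e-04, -2.18967639e-04]), 'wrist_force': array([-0.10261076,  0.69065583,  0.8319512 ]), 'wrist_torque': array([ 0.03277044, -0.03400408, -0.0032444 ]), 'grip_force': 0.0, 'gripper_width': 0.08730699794096729}
```

View pics/top0x.png

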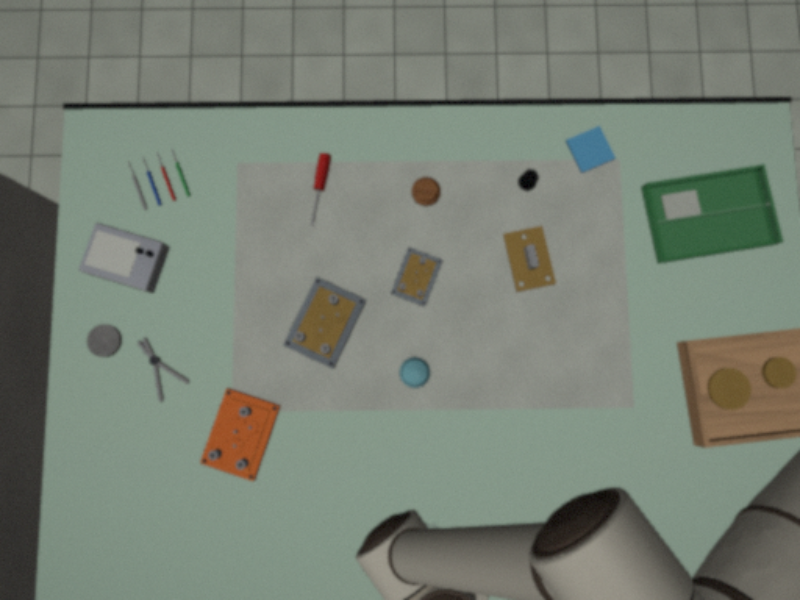

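View pics/scene0.png

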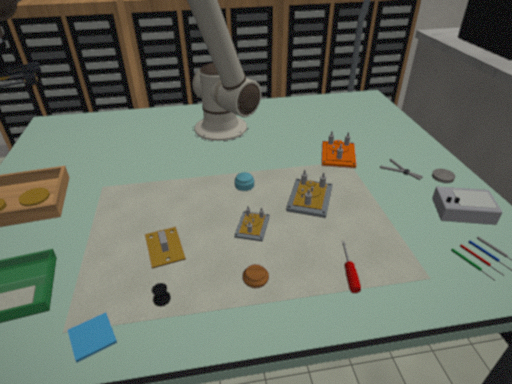

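The top view (800x600) shows the plate at (529,259), with its single hole at the top end (523,236). The large grey movement is at (326,322), with its single pin at (334,299). The small grey look-alike is at (416,276) and the orange one at (240,434). Next I'll take wrist views of the movement and the plate, two places each.

Run:
```python
from h import *
c=load('top0'); k=.64
P=pt(c,529*k,259*k); P1=pt(c,523*k,236*k); M=pt(c,326*k,322*k); Mp=pt(c,334*k,299*k); 
print('plate',P,P1,'mov',M,Mp)
w=ctrl.camera('wrist'); T=w['T_tool_cam']; print(T.round(3).tolist(),w['fx'])
def look(X,yaw,z,fn):
    q=down(yaw); Rm=R.from_quat(q).as_matrix()
    # camera axis hits X at z=.03
    o=Rm@T[:3,3]; d=Rm@T[:3,2]
    p=np.array([0,0,z]); s=(0.03-(z+o[2]))/d[2]; p[:2]=X[:2]-o[:2]-s*d[:2]
    try: ctrl.reach(p,q)
    except ctrl.PlanningError as e: print(fn,p,e); return
    snap('wrist',fn); print(fn,p.round(3),ctrl.state()['time'],ctrl.state()['joint_pos'].round(2))
look(P+[0,0.04,0],0,.38,'p1')
look(M+[0,-.04,0],0,.40,'m1'); look(M+[0,.04,0],0,.40,'m2')
look(P+[0,-.03,0],0,.38,'p2')
ims=[cv2.imread(f'pics/{f}.png') for f in('m1','m2','p1','p2') if __import__('os').path.exists(f'pics/{f}.png')]
while len(ims)<4: ims.append(ims[0]*0)
g=np.vstack([np.hstack(ims[:2]),np.hstack(ims[2:])]); cv2.imwrite('pics/grid.png',cv2.resize(g,(800,600),interpolation=cv2.INTER_AREA))
```

```text
plate [ 0.60693678 -0.19045917  0.03303297] [ 0.66077589 -0.18779598 -0.00240678] mov [0.48737411 0.20379231 0.03176902] [0.52925679 0.18675905 0.05158948]
[[0.001, -0.953, -0.303, 0.082], [1.0, 0.001, -0.0, 0.0], [0.0, -0.303, 0.953, 0.021], [0.0, 0.0, 0.0, 1.0]] 273.03546279200134
p1 [ 0.629 -0.15   0.38 ] 2.3333 [ 0.01  0.44  0.03  0.   -1.16  1.56]
m1 [0.516 0.164 0.4  ] 3.65 [ 0.61  0.25 -0.2   0.   -1.12  0.96]
m2 [0.516 0.244 0.4  ] 4.1167 [ 0.72  0.3  -0.14  0.   -1.14  0.85]
p2 [ 0.629 -0.22   0.38 ] 5.9083 [-0.09  0.47  0.08 -0.   -1.18  1.67]
```

View pics/grid.png

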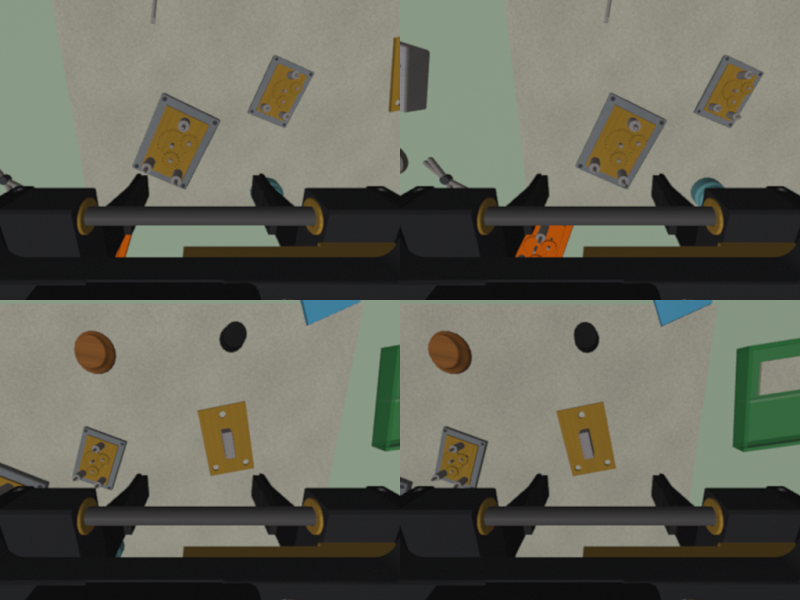

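m1 and m2 (top row) show the movement around (175,140) and (620,140), its single pin at the upper right. p1 and p2 (bottom row) show the plate around (226,438) and (587,438), its single hole at the far end. I'll enlarge both to read pixels.

Run:
```python
from h import *
import cv2
def crop(f,x,y,w=100,h=120,s=4):
    return cv2.resize(cv2.imread(f'pics/{f}.png')[y:y+h,x:x+w],None,fx=s,fy=s,interpolation=cv2.INTER_CUBIC)
cv2.imwrite('pics/mz.png',np.hstack([crop('m1',175,122),crop('m2',233,122)]))
cv2.imwrite('pics/pz.png',np.hstack([crop('p1',240,122),crop('p2',190,122)]))
```

```text
(no output)
```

View pics/mz.png

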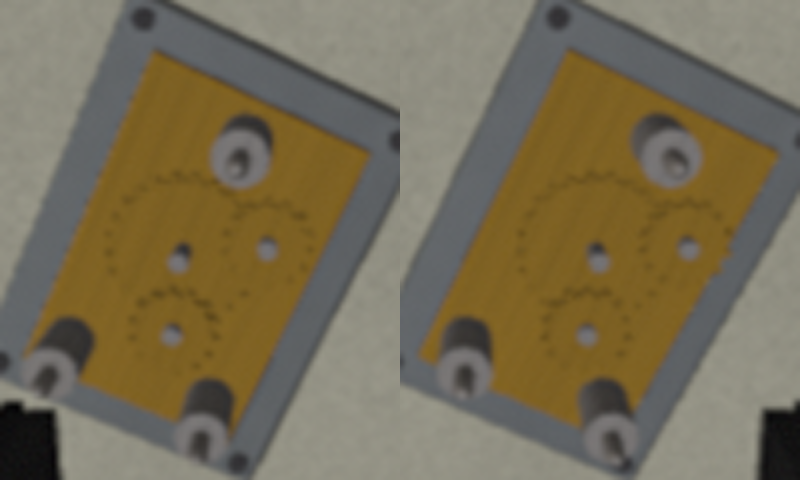

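View pics/pz.png

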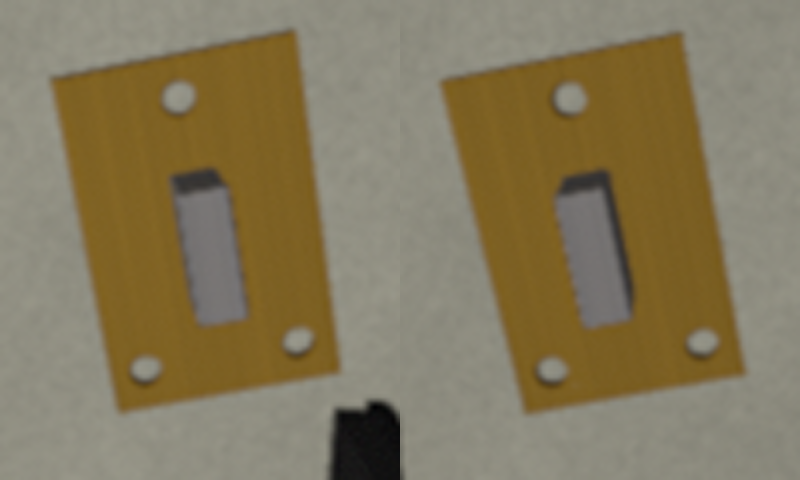

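In the movement crops, the shoulder discs are at (241,157), (49,372), (201,439) on the left and (671,158), (464,372), (611,438) on the right. In the plate crops, the holes are at (179,97), (147,369), (298,340) and (570,99), (552,370), (703,342). The block top has corners (174,191), (226,184), (247,318), (199,326) in the left crop and (557,192), (607,187), (631,318), (582,327) in the right.

```bash
cat > meas.py <<'E'
from h import *
def px(p,x,y): return (p[0]+.5)/4-.5+x,(p[1]+.5)/4-.5+y
def tri(c1,a,c2,b):
    A=[];B=[]
    for c,(u,v) in((c1,a),(c2,b)):
        d=c['T'][:3,:3]@[(u-c['cx'])/c['fx'],(v-c['cy'])/c['fy'],1]; d/=np.linalg.norm(d)
        Q=np.eye(3)-np.outer(d,d); A.append(Q);B.append(Q@c['T'][:3,3])
    return np.linalg.lstsq(np.vstack(A),np.hstack(B),rcond=None)[0]
mod=np.array([[46,0],[-46,27],[-46,-27]])/1e3
def fit(W,m=mod):
    mc,wc=m.mean(0),W.mean(0); H=(m-mc).T@(W-wc)
    a=np.arctan2(H[0,1]-H[1,0],H[0,0]+H[1,1]); Rm=np.array([[np.cos(a),-np.sin(a)],[np.sin(a),np.cos(a)]])
    t=wc-Rm@mc; return t,a,np.abs((m@Rm.T+t)-W).max()
def both(f1,a,o1,f2,b,o2,z,m=mod):
    c1,c2=load(f1),load(f2); a=[px(p,*o1) for p in a]; b=[px(p,*o2) for p in b]
    t3=np.array([tri(c1,p,c2,q) for p,q in zip(a,b)]); print('tri z',t3[:,2].round(4),'fit',fit(t3[:,:2],m))
    r=[]
    for c,s in((c1,a),(c2,b)):
        W=np.array([pt(c,*p,z=z)[:2] for p in s]); f=fit(W,m); print('  plane',f); r.append([*f[0],f[1]])
    return np.mean(r,0)
if __name__=='__main__':
    M=both('m1',[(241,157),(49,372),(201,439)],(175,122),'m2',[(271,158),(64,372),(211,438)],(233,122),.05)
    H=both('p1',[(179,97),(147,369),(298,340)],(240,122),'p2',[(170,99),(152,370),(303,342)],(190,122),.004)
    bm=np.array([[22,8],[22,-8],[-22,-8],[-22,8]])/1e3
    B=both('p1',[(174,191),(226,184),(247,318),(199,326)],(240,122),'p2',[(157,192),(207,187),(231,318),(182,327)],(190,122),.036,bm)
    print(M,H,B)
    for f,a,o in(('m1',(241,145),(175,122)),('p1',(210,250),(240,122)),('p1',(250,250),(240,122))): print(f,pt(load(f),*px(a,*o)))
E
python3 meas.py
```

```text
tri z [0.0473 0.0492 0.049 ] fit (array([0.49231212, 0.20926941]), np.float64(-0.4510915052992474), np.float64(0.00028820910888793794))
  plane (array([0.49280893, 0.20910204]), np.float64(-0.45024231319024094), np.float64(0.0004341160109844755))
  plane (array([0.49274527, 0.20949988]), np.float64(-0.4475426877071942), np.float64(0.0002832136578512223))
tri z [0.0031 0.0051 0.0021] fit (array([ 0.61624568, -0.19708126]), np.float64(0.19355337036427206), np.float64(0.0005356818378497996))
  plane (array([ 0.61641688, -0.19685986]), np.float64(0.19818199785984594), np.float64(0.00033185693313098064))
  plane (array([ 0.61633061, -0.19700182]), np.float64(0.19624623347046646), np.float64(0.0002192151843994905))
tri z [0.0248 0.0273 0.0349 0.0372] fit (array([ 0.61594188, -0.19683993]), np.float64(0.17976684286343783), np.float64(0.0016458878241213393))
  plane (array([ 0.61705921, -0.19621444]), np.float64(0.19616847127995918), np.float64(0.000632092845008092))
  plane (array([ 0.61714311, -0.19722068]), np.float64(0.1563645326700361), np.float64(0.0006870337432925977))
[ 0.4927771   0.20930096 -0.4488925 ] [ 0.61637375 -0.19693084  0.19721412] [ 0.61710116 -0.19671756  0.1762665 ]
m1 [0.53790522 0.18916696 0.04866103]
p1 [ 0.61872513 -0.19574906  0.03500523]
p1 [ 0.61029017 -0.2131978   0.00654355]
```

Run:
```python
from h import *
P=np.array([.6164,-.1969]); q=down(.197)
ctrl.reach([*P,.29],q)
ctrl.line_to([*P,.191],feed=.1)
ctrl.gripper_close(); ctrl.sleep(.2)
s=ctrl.state(); print(s['gripper_width'],s['grip_force'],s['tcp_pos'],s['time'])
ctrl.line_to([*P,.30],feed=.15)
s=ctrl.state(); print(s['gripper_width'],s['grip_force'],s['tcp_pos'],s['wrist_force'],s['wrist_torque'])
M=np.array([.4928,.2093]); ctrl.reach([*M,.30],down(-.449)); ctrl.line_to([*M,.255],feed=.1)
s=ctrl.state(); print(s['tcp_pos'],s['time'],s['wrist_torque'])
snap('wrist','h1'); snap('scene','h1s')
a=cv2.imread('pics/h1.png'); b=cv2.imread('pics/h1s.png')[140:240,250:370]
cv2.imwrite('pics/h1z.png',np.hstack([cv2.resize(a[90:300,120:380],(500,404)),cv2.resize(b,(300,250)) if 0 else cv2.copyMakeBorder(cv2.resize(b,(300,250)),0,154,0,0,0)]))
```

```text
0.015771962150861615 29.999663857743144 [ 0.6163885  -0.19693484  0.19099859] 8.8583
0.015400787542620802 29.999605268239975 [ 0.61570971 -0.19676244  0.29833008] [-0.3849662   0.82457906 -5.10329012] [-0.1286754   0.13495533  0.00157889]
[0.49331209 0.20925978 0.2552299 ] 11.9 [-0.02476346  0.11614992 -0.0085099 ]
```

View pics/h1z.png

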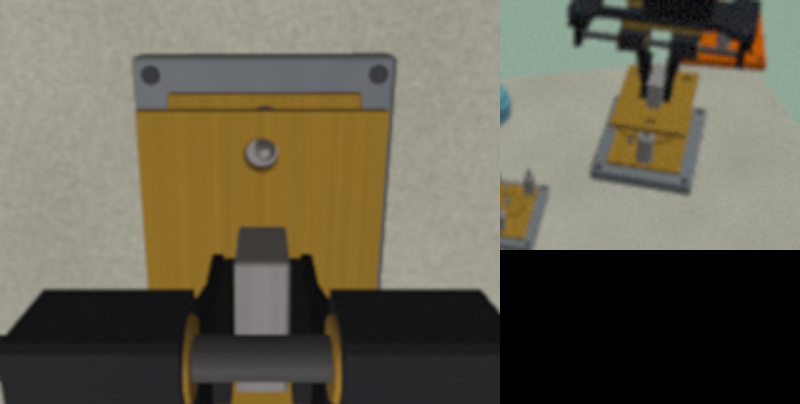

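The held plate sits over the movement and looks level. Its front hole is at (261,152) with the pin tip visible inside it, and its front corners are at (136,110) and (391,110). I'll enlarge the hole to quantify the offset.

Run:
```python
from h import *
a=cv2.imread('pics/h1.png'); cv2.imwrite('pics/h1q.png',cv2.resize(a[155:185,235:275],(800,600),interpolation=cv2.INTER_CUBIC))
c=load('h1'); k=.52
def q(u,v,z): return pt(c,(u+.5)*k-.5+120,(v+.5)*k-.5+90,z)
Rm=R.from_euler('z',-.449).as_matrix(); M=np.array([.4928,.2093,0])
for n,u,v,z in(('hole',261,152,.094),('cornL',136,110,.097),('cornR',391,110,.097),('baseL',134,57,.014),('baseR',395,55,.014)): print(n,(Rm.T@(q(u,v,z)-M)*1e3).round(1))
print(R.from_quat(ctrl.state()['ee_rot']).as_euler('xyz'))
P=cloud(c); X=(P-M)@Rm; m=(abs(P[...,2]-.097)<.012)&(abs(X[...,1])<.038)&(X[...,0]>30)&(X[...,0]<57); A=np.c_[X[m][:,:2],np.ones(m.sum())]; print('plane',np.linalg.lstsq(A,X[m][:,2],rcond=None)[0])
```

```text
hole [52.7  1.6 94. ]
cornL [64.7 34.3 97. ]
cornR [ 64.7 -32.5  97. ]
baseL [73.5 53.3 14. ]
baseR [ 74.4 -53.   14. ]
[-3.13985784e+00 -1.11779324e-03 -4.48972898e-01]
plane [0. 0. 0.]
```

View pics/h1q.png

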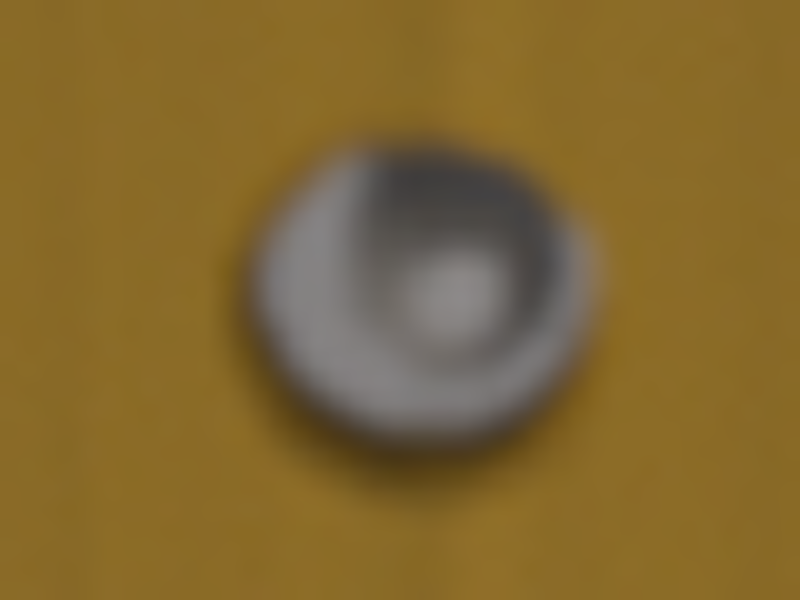

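I misread the height: the plate's underside is at 0.064, so the pins are only just at the holes. I'll recompute with that.

Run:
```python
from h import *
c=load('h1'); k=.52
Rm=R.from_euler('z',-.449).as_matrix(); M=np.array([.4928,.2093,0])
def sh(n,u,v,z): print(n,(Rm.T@(pt(c,u,v,z)-M)*1e3).round(1))
for n,u,v,z in(('cornL',136,110,.07),('cornR',391,110,.07)): sh(n,(u+.5)*k-.5+120,(v+.5)*k-.5+90,z)
for n,u,v,z in(('holetop',425,290,.070),('pintip',462,300,.066)): sh(n,(u+.5)/20-.5+235,(v+.5)/20-.5+155,z)
P=cloud(c); X=(P-M)@Rm; m=(abs(P[...,2]-.07)<.008)&(abs(X[...,1])<.038)&(X[...,0]>30)&(X[...,0]<57)&((abs(X[...,1])>9)); A=np.c_[X[m][:,:2],np.ones(m.sum())]; print('plane',m.sum(),np.linalg.lstsq(A,X[m][:,2],rcond=None)[0])
s=ctrl.state(); print(s['wrist_force'],s['tcp_pos'],s['time'])
```

```text
cornL [60.5 40.7 70. ]
cornR [ 60.6 -39.2  70. ]
holetop [46.9  1.4 70. ]
pintip [45.6  0.2 66. ]
plane 0 [0. 0. 0.]
[-0.44343544  0.40205232 -4.87238011] [0.49329137 0.20945586 0.25585461] 12.0
```

Run:
```python
from h import *
Rm=R.from_euler('z',-.449).as_matrix()[:2,:2]; M=np.array([.4928,.2093])+Rm@[-.0011,-.0010]
ctrl.line_to([*ctrl.state()['tcp_pos'][:2],.262],feed=.05); ctrl.line_to([*M,.262],feed=.03)
for z in(.256,.252,.249,.246,.2435,.242):
    ctrl.line_to([*M,z],feed=.03); ctrl.sleep(.1); s=ctrl.state(); f=s['wrist_force']; print(z,s['tcp_pos'].round(4),f.round(1),s['wrist_torque'].round(2),s['time'])
    if f[2]>8 or np.hypot(*f[:2])>12: print('contact'); break
```

```text
0.256 [0.4915 0.2089 0.2559] [ 0.   0.1 -4.3] [-0.05  0.17  0.02] 12.9917
0.252 [0.4914 0.2089 0.252 ] [-0.  -0.2 -4.5] [-0.09  0.15 -0.01] 13.375
0.249 [0.4914 0.2089 0.249 ] [ 0.   0.2 -4.9] [-0.03  0.15 -0.  ] 13.725
0.246 [0.4914 0.2089 0.2459] [ 0.2  0.7 -5.5] [-0.09  0.12  0.03] 14.075
0.2435 [0.4914 0.2089 0.2435] [ 0.  -0.2 -4.5] [-0.02  0.16  0.02] 14.425
0.242 [0.4914 0.2089 0.242 ] [-0.8 -0.  -4.5] [-0.05  0.14 -0.01] 14.775
```

The plate slides over the pins without any side force. Next I'll lower it to contact and release.

Run:
```python
from h import *
x,y=.4914,.2089
for z in np.arange(.2414,.2370,-.0005):
    ctrl.line_to([x,y,z],feed=.02); ctrl.sleep(.1); s=ctrl.state(); f=s['wrist_force']
    if f[2]>0: break
print(z,s['tcp_pos'],f,s['wrist_torque'],s['time'])
if f[2]>0:
    ctrl.ungrasp(); ctrl.sleep(.3); p=ctrl.state()['tcp_pos']
    ctrl.line_to([p[0],p[1],.31],feed=.1)
    Rm=R.from_euler('z',-.449).as_matrix(); q=p-Rm@[.06,0,0]; 
    try: ctrl.reach([q[0],q[1],.38],down(-.449))
    except ctrl.PlanningError as e: print(e); ctrl.line_to([p[0],p[1],.38])
    c=snap('wrist','e1'); snap('scene','e1s')
    a=cv2.imread('pics/e1.png')[60:260,130:390]; b=cv2.imread('pics/e1s.png')[150:230,270:350]
    cv2.imwrite('pics/e1z.png',np.hstack([cv2.resize(a,(500,400)),cv2.resize(b,(300,400))]))
    print(ctrl.state()['time'])
```

```text
0.2404 [0.49141286 0.20895111 0.24092528] [-2.79219259 -0.55960836  2.29431173] [-0.13331452  0.79207417 -0.00854318] 15.825
18.8583
```

View pics/e1z.png

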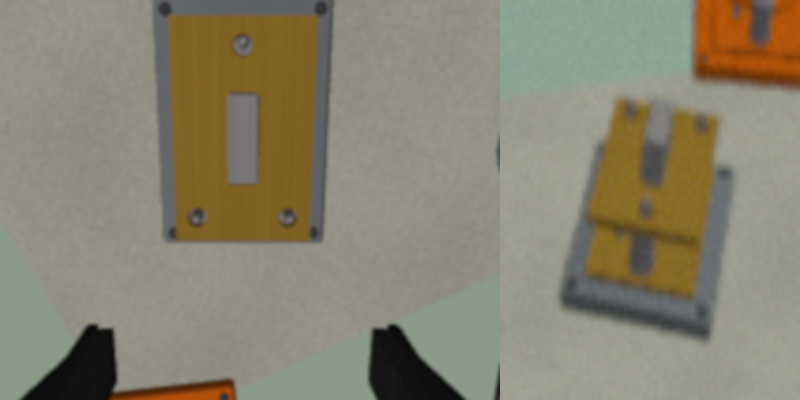

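All three pins show through their holes at (242,44), (197,216) and (287,216). The plate is level and the gripper is clear, so I'm handing in.

```bash
python3 -c "
from workcell import ctrl
print(ctrl.finish_job())"
```

```text
the job is handed in; nothing more can be done
None
```

The back plate is on the large grey movement with all three pins through its holes, set down at shoulder height under control and released; the job was handed in at about 19 s of robot time, and no verdict came back.

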